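# Load the tape spindle from the hook

### The arm

A 7-joint arm with a two-finger parallel gripper is mounted at the origin on a cart in front of the work surface, level with it; the furniture and walls round the work are solid. World frame = base frame: x ahead of the robot, y to its left, z up, the work surface at z = 0. Lengths are in m, angles in degrees, forces in N, time in s.
With the tool pointing down it reaches from about 0.425 to 0.825 m from the base axis. Payload 3.6 kg.
Tool frame: the origin (TCP) lies on the mounting face of the last link; the fingertips stand 173 mm ahead of it and the grasp point (between the pads) lies 155 mm ahead of it; z points along the fingers, y is the line along which they close (so a half turn about z gives the same grasp; the last joint's range is limited). The gripper opens to 85 mm and grips with 20 to 120 N. Pads are 22 mm wide; open, the fingers measure 114 mm over their backs; the gripper's body (76 mm by 85 mm) begins 54 mm behind the grasp point. The pads swing forward as they close: fully open they stand 13 mm farther back than shut.
Start: joints at [-64.658, 35.231, -0.722, 81.555, 0.464, 63.22, -2.315], TCP at [0.294, 0.58, 0.405] pointing down, gripper open.
Joint ranges: [-178.69, 178.69], [-17.37, 117.87], [-77.05, 75.6], [15.02, 138.74], [-78.02, 258.01], [0.78, 113.62], [-162.83, 162.83]. Speed limits (degrees/s): [159.86, 159.86, 180, 180, 180, 180, 180].

### API

Orientations are given as a 3x3 rotation matrix whose columns are the frame's x, y, z axes.
In Python, from station import arm gives the robot as it stands. The module is installed in compiled form; this text tells all that it offers. Calls block until the motion is done:
- arm.move_to(position, orientation): joint-space move of the TCP to a pose.
- arm.servo_line(position, v=0.15, frame=None, threshold=None): straight line of the TCP; frame=None keeps the orientation; v is the mean speed in m/s. With threshold (N) it stops when the force on the tool has changed by that much, and returns True; else False.
- arm.movej(angles): joint-space move.
- arm.set_gripper(opening, squeeze=None): finger opening in m; squeeze is the grip in N (None keeps the last); returns when the fingers have stopped.
- arm.hold(seconds).
- arm.ik(position, orientation): joint angles nearest the present ones, or None.
- arm.get_obs(): the state.
- arm.capture(name): name is "scene" or "side" or "wrist"; returns the picture (420x560x3 uint8, red, green, blue); there is no depth.
- arm.camera_model(name): a dict with "fx", "fy", "cx", "cy" (pixels), "rvec" (rotation vector, rad) and "tvec" (3), from world to camera coordinates, as OpenCV has them. Camera axes: x right, y down, z forward; pixel columns grow to the right and rows downward; lengths in m; the calibration is good to about 2 mm. The wrist camera is an equidistant fisheye: a pixel r from the principal point sees the ray r / f radians off the axis. A picture is of the moment at which its call begins: read the wrist's pose just before it. camera_model takes no time and is no camera call; for the wrist camera it gives the pose at the moment of the call.
A pose or a line that the arm cannot do raises arm.MotionError and nothing moves.
- arm.hand_in(): hands the job in; it is judged then, once.
Trained networks look in the newest picture that a camera, given by its name, has taken for a name from the list of things; names that differ only in an ending like _2 or _b are one class to them, and where a whole thing is asked for, a point or a joint stands for the part that bears it (a point fixed in the world has none). Each returns a list of dicts, best first, with "p" (0 to 1); they miss things now and then, are a little off and sometimes report something else, mostly with a low value. They report only what shows in the picture. A call takes as long as a camera call. They do not tell look-alikes from the thing itself.
- arm.boxes_of(camera, name): "bbox" ([left, top, right, bottom] in pixels, round what is visible of it).
The state is a dict: "time": time; "q": joint angles; "qd": joint speeds; "effort": joint torques, N m; "tcp_pos": TCP position; "eef_rot": TCP orientation; "force": force on the tool from outside, world axes, zero at the start; "moment": the same for the moment, N m; "finger_gap": finger opening in m; "grip_force": force on a finger pad.
Only numpy, scipy, OpenCV 4.12 (cv2) and the standard library are available. Lean on these libraries where they do the work, as an engineer would, in place of code of your own. Each camera call takes 0.05 s, during which the arm holds its last target. There are 200 camera calls.

### The job

Lift the roll of black tape up and off its hook, over the upturned tip and without straining the hook. Lay it flat on the bench and let go of it, then take it again round its rim and push it down over the hub of the blue-footed spindle stand, past the sprung catches, until it sits fully home on the seat. Leave the vial, the carton and the solder reel where they are.

Things in the scene. Friction and masses are not known exactly. Their poses are not given: they have to be found in the camera images.
- tape_center (a point): centre of the loose roll of black tape: 60 mm outside diameter, 18 mm thick, bore 39 mm, about 50 g. z is the axis of the roll (either face may end on top). It starts hung on the hook, axis level and along the strip, its centre 20 mm below the strip's top; it can be held across its rim there. Stood on edge and leaned over more than 17 degrees, it falls flat by itself when let go
- hook_saddle (a point): on the fixed hook stand: middle of the top of the level steel strip the roll hangs on, 120 mm above the bench; strip 14 mm wide, 4 mm thick, 52 mm free length. z up; the hook points along this point's -x. The upright, 27 mm off along +x, is 14 mm wide and no higher than the strip; its foot is a grey plate 90 x 80 x 8 mm
- hook_tip (a point): top of the hook's upturned tip with the orange cap: 18 mm above the strip, 16 mm wide, 27 mm from the saddle point
- spindle_seat (a point): on the fixed spindle stand: centre of the round seat the roll must lie on, 30 mm above the bench, 50 mm in diameter, z up. From it rises the grey hub, 35 mm in diameter (the bore has about 2 mm play all round). Home, the roll's lower face lies on the seat and the catches stand over its upper edge. Blue foot 90 mm in diameter, 13 mm high
- hub_top (a point): centre of the hub's top, 36 mm above the seat; its top 9 mm taper to 26 mm in diameter. Two orange sprung catches, on the x axis of this point, stick out up to 3 mm from the hub between 15 and 30 mm above the seat. Hub and catches are slippery plastic; pushing the roll down past the catches takes about 3 to 8 N, its weight is not enough
- vial_center (a point): centre of a loose upright sample vial with a blue cap, 27 mm in diameter, 66 mm high; to be left alone
- carton_center (a point): centre of a loose small cream carton, 44 x 62 x 30 mm; to be left alone
- reel_center (a point): centre of a loose white solder reel, 55 mm in diameter, 33 mm high; to be left alone
Not all that is in view belongs to the job. Leave any orange or red look-alike of the part that bears tape_center alone.

How it is judged:
By the outcome, as a careful person would: the job done as asked, in the order asked, and still so for the second after the job is handed in, with the robot touching nothing.
It also fails if it takes over 61 s, if anything falls off the work surface, if the arm or the gripper's body presses on something with over 40 N, if the wrist force passes 120 N, or if a joint passes its speed limit or range.

## Working session

There is one attempt and no reset: what is moved stays moved. The work goes in short steps, each a Python script; the robot and the scene stay as the last script left them, time stands still between calls to the robot, and variables do not carry over. Pictures are saved under pics/ and viewed, at most 10 in all, crops included, and the job is handed in when it is done.

```bash
mkdir -p pics
cat > h.py <<'E'
import numpy as np, cv2
from station import arm
def cam(n):
    m=arm.camera_model(n); R=cv2.Rodrigues(np.array(m["rvec"],float))[0]; return m,R,np.array(m["tvec"],float).ravel()
def ray(n,u,v,M=None):
    m,R,t=M or cam(n); x=(u-m["cx"])/m["fx"]; y=(v-m["cy"])/m["fy"]
    if n=="wrist":
        r=np.hypot(x,y); s=np.sin(r)/r if r>1e-9 else 1; d=np.array([x*s,y*s,np.cos(r)])
    else: d=np.array([x,y,1.])
    d=R.T@d; return -R.T@t, d/np.linalg.norm(d)
def atz(n,u,v,z,M=None):
    o,d=ray(n,u,v,M); return o+d*(z-o[2])/d[2]
def tri(rays):
    A=sum(np.eye(3)-np.outer(d,d) for o,d in rays); b=sum((np.eye(3)-np.outer(d,d))@o for o,d in rays); return np.linalg.solve(A,b)
def proj(n,P,M=None):
    m,R,t=M or cam(n); p=R@np.array(P)+t
    if n=="wrist":
        r=np.hypot(p[0],p[1]); th=np.arctan2(r,p[2]); k=th/r; return np.array([m["cx"]+m["fx"]*p[0]*k,m["cy"]+m["fy"]*p[1]*k])
    return np.array([m["cx"]+m["fx"]*p[0]/p[2],m["cy"]+m["fy"]*p[1]/p[2]])
def snap(n,f,k=1):
    im=arm.capture(n); cv2.imwrite("pics/"+f+".png",cv2.resize(im[:,:,::-1],None,fx=k,fy=k)); return im
E
python3 - <<'E'
from h import *
np.set_printoptions(precision=4,suppress=True)
a=[]
for n in ("scene","side","wrist"):
    M=cam(n); im=arm.capture(n); cv2.imwrite(f"pics/{n}0.png",im[:,:,::-1]); a.append(im)
    print(n,{k:np.round(v,3) for k,v in M[0].items()}, -M[1].T@M[2])
    for nm in ["tape_center","hook_saddle","hook_tip","spindle_seat","hub_top","vial_center","carton_center","reel_center"]:
        print(nm,[(round(b["p"],2),np.round(b["bbox"]).astype(int).tolist()) for b in arm.boxes_of(n,nm)[:3]])
cv2.imwrite("pics/both0.png",cv2.resize(np.vstack([a[0]])[:,:,::-1],(800,600)))
cv2.imwrite("pics/side0b.png",cv2.resize(a[1][:,:,::-1],(800,600)))
print(arm.get_obs())
E
```

```text
scene {'fx': np.float64(503.171), 'fy': np.float64(503.171), 'cx': np.float64(275.009), 'cy': np.float64(217.228), 'rvec': array([ 2.023, -0.42 ,  0.287]), 'tvec': array([-0.575,  0.192,  1.232])} [ 0.0959 -1.1426  0.7562]
tape_center [(0.69, [187, 238, 209, 255]), (0.53, [226, 185, 242, 206]), (0.5, [186, 217, 203, 234])]
hook_saddle [(0.71, [226, 187, 258, 228])]
hook_tip [(0.6, [222, 186, 262, 229])]
spindle_seat [(0.9, [284, 277, 318, 317])]
hub_top [(0.8, [285, 282, 321, 313])]
vial_center []
carton_center [(0.7, [252, 313, 285, 340])]
reel_center [(0.72, [291, 220, 311, 236])]
side {'fx': np.float64(505.015), 'fy': np.float64(505.015), 'cx': np.float64(283.126), 'cy': np.float64(209.508), 'rvec': array([ 0.096, -2.796,  1.362]), 'tvec': array([0.597, 0.162, 1.153])} [0.5398 0.8469 0.838 ]
tape_center [(0.96, [346, 317, 375, 345]), (0.86, [286, 281, 302, 311]), (0.72, [298, 274, 324, 299])]
hook_saddle [(0.79, [254, 272, 315, 352]), (0.69, [253, 236, 268, 262])]
hook_tip [(0.86, [254, 278, 313, 352]), (0.19, [251, 236, 268, 262])]
spindle_seat [(0.8, [282, 178, 317, 212])]
hub_t
[... 447 characters left out ...]
7, 419])]
hook_saddle []
hook_tip []
spindle_seat []
hub_top []
vial_center []
carton_center []
reel_center []
{'time': 1.35, 'q': array([-64.6568,  35.2307,  -0.7231,  81.554 ,   0.4649,  63.2231,
        -2.3166]), 'qd': array([ 0.0102,  0.0619,  0.0011,  0.0315, -0.0591,  0.019 ,  0.0488]), 'effort': array([  0.0004, -46.9107,   0.2591, -17.1338,   0.01  ,   0.0018,
         0.    ]), 'tcp_pos': array([0.2937, 0.5799, 0.4047]), 'eef_rot': array([[-0.8921,  0.4518, -0.0001],
       [ 0.4518,  0.8921, -0.0001],
       [ 0.    , -0.0001, -1.    ]]), 'force': array([-0.0939,  0.3209, -0.0247]), 'moment': array([ 0.0152, -0.0421, -0.0292]), 'grip_force': 0.0, 'finger_gap': 0.08568018014769913}
```

View pics/both0.png

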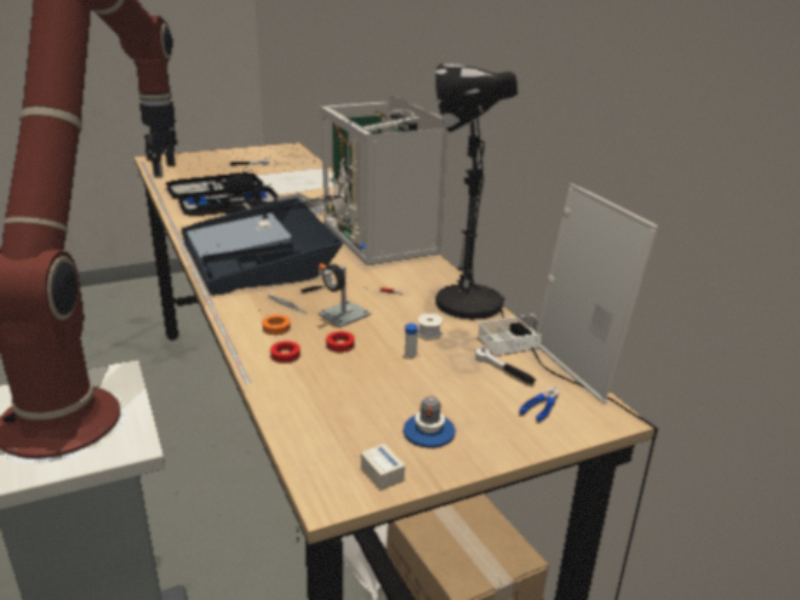

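View pics/side0b.png

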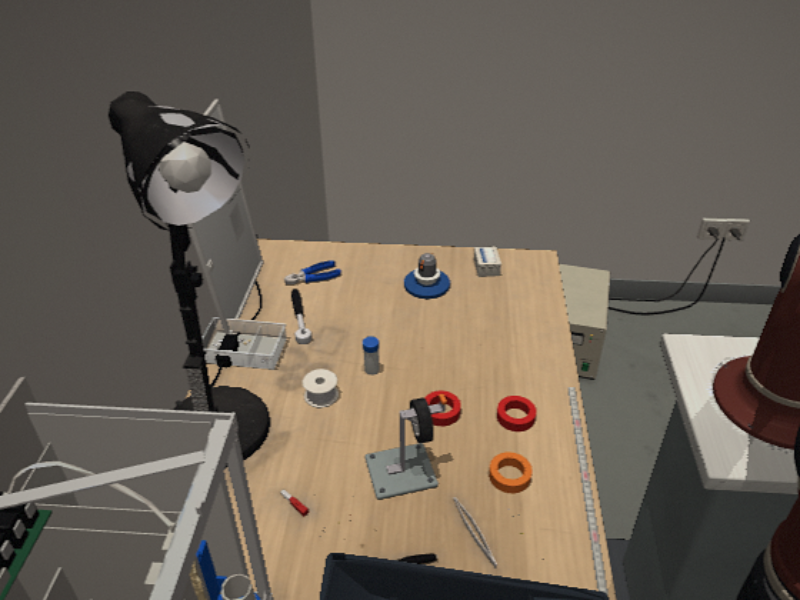

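The scene view (800x600) shows the tape on the hook at (332,280), the hook plate at (343,315), the spindle at (430,425), the carton at (383,466), the vial at (411,340), the reel at (430,325), and red and orange rings on the bench. The side view shows the tape at (422,420), the hook tip at (443,402), the spindle at (428,275), the vial at (371,355) and the reel at (320,387).

Run:
```python
from h import *
np.set_printoptions(precision=4,suppress=True)
k=1.42857
c=lambda b:((b[0]+b[2])/2,(b[1]+b[3])/2)
S=lambda n,p:ray(n,p[0],p[1])
print("tape tri",tri([S("scene",(234,195.5)),S("side",(294,296))]))
for n,P in (("scene",[(319,318),(345,304),(370,315),(343,326)]),("side",[(366,460),(425,444),(437,488),(376,497)])):
    print("plate",n); 
    q=np.array([atz(n,u/k,v/k,.008) for u,v in P]); print(q, q.mean(0))
for n in("scene","side"):
    im=cv2.imread(f"pics/{n}0.png"); h=cv2.cvtColor(im,cv2.COLOR_BGR2HSV)
    m=cv2.inRange(h,(100,130,50),(125,255,255)); nn,l,st,ce=cv2.connectedComponentsWithStats(m)
    for i in range(1,nn):
        if st[i][4]>15: print(n,"blue",st[i],ce[i],atz(n,st[i][0]+st[i][2]/2,ce[i][1],.0)[:2])
print("hub",tri([S("scene",(301,286)),S("side",(299,185))]))
print("carton",atz("scene",*c([252,313,285,340]),.015),atz("side",*c([334,173,351,196]),.015))
print("vial",atz("side",*c([249,236,267,265]),.033),atz("scene",411/k,340/k,.033))
print("reel",atz("side",*c([210,262,241,283]),.0165),atz("scene",*c([291,220,311,236]),.0165))
for p in [(440,408),(516,412),(510,472)]: print("ring",atz("side",p[0]/k,p[1]/k,.009))
for p in [(285,350),(340,341),(277,324)]: print("ringS",atz("scene",p[0]/k,p[1]/k,.009))
print("lampbase",atz("side",230/k,420/k,.01),"panel",atz("scene",603/k,398/k,0),atz("scene",545/k,338/k,0))
print("black box corners",atz("scene",342/k,245/k,.06),atz("scene",215/k,288/k,0))
```

```text
tape tri [0.5669 0.1738 0.0971]
plate scene
[[0.5341 0.1782 0.008 ]
 [0.6108 0.2199 0.008 ]
 [0.6431 0.1499 0.008 ]
 [0.57   0.125  0.008 ]] [0.5895 0.1682 0.008 ]
plate side
[[0.6422 0.1712 0.008 ]
 [0.5581 0.1353 0.008 ]
 [0.5377 0.2136 0.008 ]
 [0.6213 0.2345 0.008 ]] [0.5898 0.1886 0.008 ]
scene blue [138 137   8   7  35] [141.3429 140.3429] [0.456  1.0624]
scene blue [130 138   7   4  21] [132.8571 139.4762] [0.423  1.0872]
scene blue [285 227   6   6  32] [287.5    229.8125] [0.7087 0.074 ]
scene blue [365 276  16  13  60] [372.3667 281.5167] [ 0.7957 -0.261 ]
scene blue [376 278  12  16  57] [382.1228 285.6316] [ 0.807  -0.2856]
scene blue [284 293  33  19 340] [299.7794 304.0118] [ 0.5761 -0.2736]
side blue [212 183  26  15 213] [224.1033 190.0845] [ 0.7833 -0.2983]
side blue [283 190  32  19 332] [298.1145 200.1566] [ 0.5723 -0.2653]
side blue [254 236  11  11 100] [259.03 240.87] [ 0.6631 -0.09  ]
side blue [137 378  22  42 386] [146.3472 400.3187] [0.8193 0.3567]
hub [ 0.5752 -0.2688  0.0496]
carton [ 0.463  -0.3365  0.015 ] [ 0.4524 -0.3271  0.015 ]
vial [ 0.6582 -0.0192  0.033 ] [ 0.6602 -0.0224  0.033 ]
reel [0.7265 0.0414 0.0165] [0.7372 0.043  0.0165]
ring [0.538 0.062 0.009]
ring [0.4199 0.0624 0.009 ]
ring [0.4346 0.1794 0.009 ]
ringS [0.4258 0.0732 0.009 ]
ringS [0.5409 0.0658 0.009 ]
ringS [0.4413 0.1839 0.009 ]
lampbase [0.8586 0.11   0.01  ] panel [ 0.9253 -0.2996  0.    ] [ 0.9556 -0.0704  0.    ]
black box corners [0.6838 0.4312 0.06  ] [0.3593 0.4257 0.    ]
```

```bash
cat >> h.py <<'E'
def Rz(h):  # tool down, tool x along horizontal h
    h=np.array([h[0],h[1],0.]); h/=np.linalg.norm(h); z=np.array([0,0,-1.]); return np.column_stack([h,np.cross(z,h),z])
def wsnap(f,names=()):
    M=cam("wrist"); im=arm.capture("wrist"); cv2.imwrite("pics/"+f+".png",cv2.resize(im[:,:,::-1],(800,600),interpolation=cv2.INTER_CUBIC))
    np.save("pics/"+f+".npy",np.array(M,dtype=object),allow_pickle=True)
    for n in names: print(n,[(round(b["p"],2),np.round(b["bbox"],1).tolist()) for b in arm.boxes_of("wrist",n)[:3]])
    return M
def load(f): return tuple(np.load("pics/"+f+".npy",allow_pickle=True))
E
python3 - <<'E'
from h import *
np.set_printoptions(precision=4,suppress=True)
arm.move_to([.632,.197,.38],Rz((-.94,-.33)))
M=wsnap("w1",["tape_center","hook_saddle","hook_tip"])
print(-M[1].T@M[2],M[1][2]); o=arm.get_obs(); print(o["time"],o["tcp_pos"],o["force"])
for p in [(.567,.174,.1),(.59,.178,.008),(.54,.165,.138)]: print(proj("wrist",p,M))
E
```

```text
tape_center [(0.78, [296.6, 0.6, 349.9, 35.3]), (0.75, [155.3, 31.6, 214.2, 89.4]), (0.67, [235.2, 98.4, 319.0, 126.3])]
hook_saddle [(0.86, [240.9, 62.4, 316.8, 187.0]), (0.6, [0.0, 25.5, 6.2, 66.4])]
hook_tip [(0.81, [239.3, 64.0, 318.1, 188.5])]
[0.5668 0.1764 0.35  ] [ 0.2584  0.0924 -0.9616]
3.4083 [0.6316 0.1982 0.3801] [ 0.6106 -0.1805  0.1968]
[275.3607 118.0575]
[272.4914 140.1323]
[275.5732  74.5357]
```

View pics/w1.png

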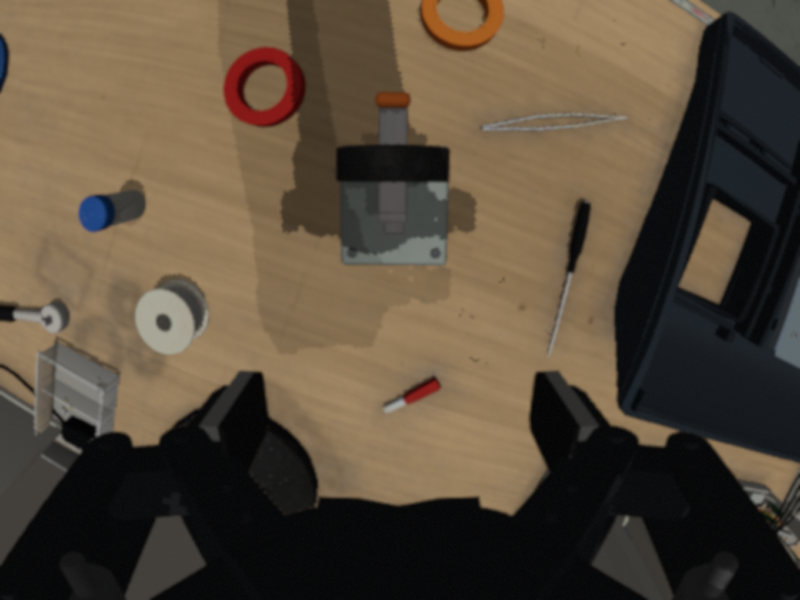

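The wrist view shows the tape's top at (393,164) in 800x600 coordinates, the orange tip at (393,99), and the plate's far edge from (341,264) to (447,264). The gripper is closely aligned with the hook.

Run:
```python
from h import *
np.set_printoptions(precision=4,suppress=True)
M=load("w1");k=1/.7
f=lambda u,v,z:atz("wrist",u*.7,v*.7,z,M)
print("tape top",f(393,164,.13),"L/R",f(337,164,.1),f(449,164,.1))
t=f(393,99.5,.138);print("tip",t)
a,b=f(341,264,.008),f(447,264,.008);print("plate far edge",a,b,np.linalg.norm(a-b)); e=(b-a)/np.linalg.norm(b-a); print(e)
print("strip",f(393,125,.12),f(393,215,.12))
print("tool x",arm.get_obs()["eef_rot"])
print("vial",f(97,213,.066),"reel",f(165,321,.033),"ring",f(264,86,.009),f(462,15,.009))
```

```text
tape top [0.565  0.1734 0.13  ] L/R [0.5743 0.1447 0.1   ] [0.5545 0.201  0.1   ]
tip [0.537  0.1636 0.138 ]
plate far edge [0.6472 0.1594 0.008 ] [0.6207 0.2348 0.008 ] 0.07992842962945006
[-0.3323  0.9432  0.    ]
strip [0.5466 0.1668 0.12  ] [0.5888 0.1817 0.12  ]
tool x [[-0.943  -0.3329 -0.0001]
 [-0.3329  0.943   0.0004]
 [-0.0001  0.0004 -1.    ]]
vial [ 0.6544 -0.0187  0.066 ] reel [0.7302 0.0396 0.033 ] ring [0.537  0.0609 0.009 ] [0.4385 0.1811 0.009 ]
```

Run:
```python
from h import *
np.set_printoptions(precision=4,suppress=True)
h=np.array([-.943,-.333,0]); T=np.array([.5647,.1733,0]); R=Rz(h)
def st(s):
    o=arm.get_obs(); print(s,round(o["time"],2),o["tcp_pos"],o["force"],o["moment"],o["grip_force"],o["finger_gap"])
arm.move_to(T+[0,0,.33],R); st("above")
print(arm.servo_line(T+[0,0,.253],v=.08,threshold=6)); st("down")
arm.set_gripper(.05,30); st("grip")
print(arm.servo_line(T+[0,0,.280],v=.04,threshold=6)); st("lift")
wsnap("w2",["tape_center"])
```

```text
above 3.85 [0.5642 0.1734 0.3298] [1.0853 0.2552 0.9521] [ 0.0274 -0.0191  0.0454] 0.0 0.08527811602410536
False
down 4.96 [0.565  0.1734 0.2536] [-0.1145  0.0746  0.4312] [0.0398 0.0034 0.0014] 0.0 0.08587879620658308
grip 5.33 [0.5649 0.1733 0.2537] [-1.5209 -0.5242  3.4698] [-0.0706  0.0978  0.0813] 31.80673944123555 0.05818681549498422
False
lift 6.15 [0.5646 0.1732 0.2799] [-0.7559 -0.4639 -0.2841] [-0.006   0.0085 -0.0411] 32.19321618351387 0.05833505956395192
tape_center [(0.79, [206.2, 239.7, 354.6, 341.6]), (0.77, [303.7, 12.9, 386.1, 92.0]), (0.67, [168.1, 0.0, 245.6, 31.3])]
```

View pics/w2.png

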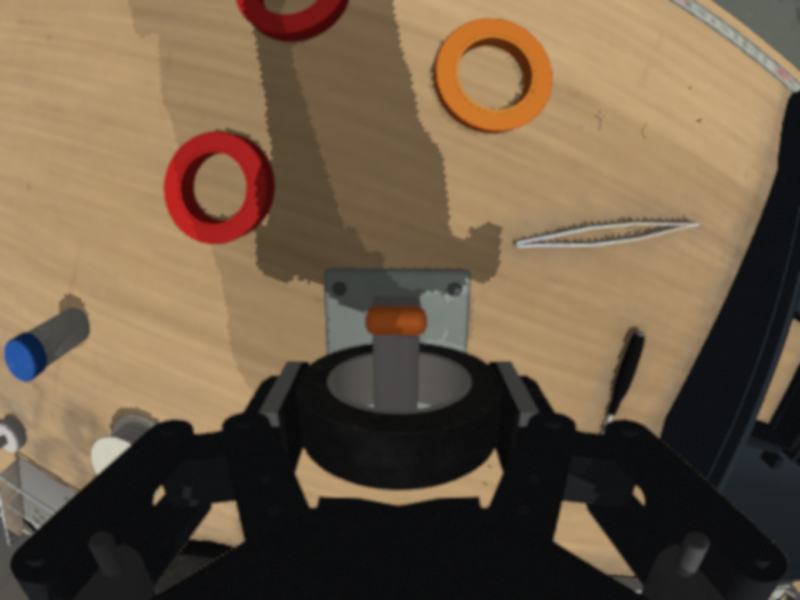

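The roll is gripped at mid-rim and level with the hook. The orange tip at (396,321) shows inside the bore line, and no lift force is building up. Next I draw it off and lay it down.

```bash
cat > p.py <<'E'
from h import *
np.set_printoptions(precision=4,suppress=True)
def st(s):
    o=arm.get_obs(); print(s,round(o["time"],2),o["tcp_pos"],o["force"],o["moment"],o["grip_force"],o["finger_gap"])
E
python3 - <<'E'
from p import *
h=np.array([-.943,-.333,0]); T=np.array([.5647,.1733,0])
print(arm.servo_line(T+h*.068+[0,0,.280],v=.05,threshold=4)); st("off")
o=arm.get_obs()["tcp_pos"]
if (o[:2]-T[:2])@h[:2]>.06:
    arm.servo_line(T+h*.068+[0,0,.36],v=.15); st("up")
    s,c=np.sin(np.radians(30)),np.cos(np.radians(30))
    z=np.array([s,0,-c]); x=np.array([-c,0,-s]); R=np.column_stack([x,np.cross(z,x),z]); P=np.array([.56,-.10,.0])
    A=P+[0,0,.12]-z*.155; print(arm.ik(A,R), arm.ik(P+[0,0,.03]-z*.155,R))
    arm.move_to(A,R); arm.hold(.2); st("above place")
    print(arm.servo_line(P+[0,0,.045]-z*.155,v=.1)); arm.hold(.2)
    print(arm.servo_line(P+[0,0,.020]-z*.155,v=.02,threshold=2.5)); st("touch")
    snap("side","s2")
E
```

```text
False
off 7.76 [0.5008 0.1508 0.28  ] [ 0.1734  0.1932 -0.5932] [-0.037  -0.0376 -0.048 ] 32.192827075487 0.05870930540449363
up 8.44 [0.5002 0.1505 0.3594] [-0.7309 -0.2739 -0.5277] [ 0.0259 -0.064  -0.0432] 32.23240780309425 0.058312679746561666
[ 50.8693  49.8589 -65.7391 125.7028 103.9489  40.4509   4.9018] [ 49.6337  64.3633 -65.868  127.8774 118.987   51.5084  -2.5732]
above place 10.13 [ 0.4828 -0.0992  0.2544] [ 0.1945 -0.0464 -0.4862] [-0.0368  0.5483 -0.0135] 32.238352150598075 0.05852236232505705
False
True
touch 12.05 [ 0.4825 -0.1     0.1629] [-0.8005  0.1903  3.3897] [-0.0783  0.2752 -0.0539] 32.58689465612406 0.05833020726679274
```

Run:
```python
from p import *
arm.set_gripper(.085); arm.hold(.5); st("released")
o=arm.get_obs(); z=o["eef_rot"][:,2]
arm.servo_line(o["tcp_pos"]-z*.10+[0,0,.05],v=.15); st("back")
arm.move_to([.60,-.14,.36],Rz((-1,0.)))
st("view"); wsnap("w3",["tape_center","hub_top","spindle_seat"])
```

```text
released 12.98 [ 0.4821 -0.1003  0.1625] [ 0.6422  0.9709 -0.6962] [-0.0166  0.4838 -0.0267] 0.0 0.08514816511310888
back 14.1 [ 0.4322 -0.1004  0.2988] [-0.5804  0.4301 -0.2082] [ 0.0881  0.5147 -0.0256] 0.0 0.08499639331083408
view 15.04 [ 0.5995 -0.1399  0.3586] [-0.213  -0.238   0.0043] [ 0.0499 -0.0335 -0.0449] 0.0 0.08546555229451347
tape_center [(0.93, [518.1, 41.4, 558.7, 86.9]), (0.91, [437.6, 108.0, 489.3, 162.9]), (0.65, [293.0, 83.6, 357.1, 147.9])]
hub_top [(0.77, [117.6, 127.2, 199.2, 212.9])]
spindle_seat [(0.55, [115.0, 124.3, 194.6, 206.8])]
```

View pics/w3.png

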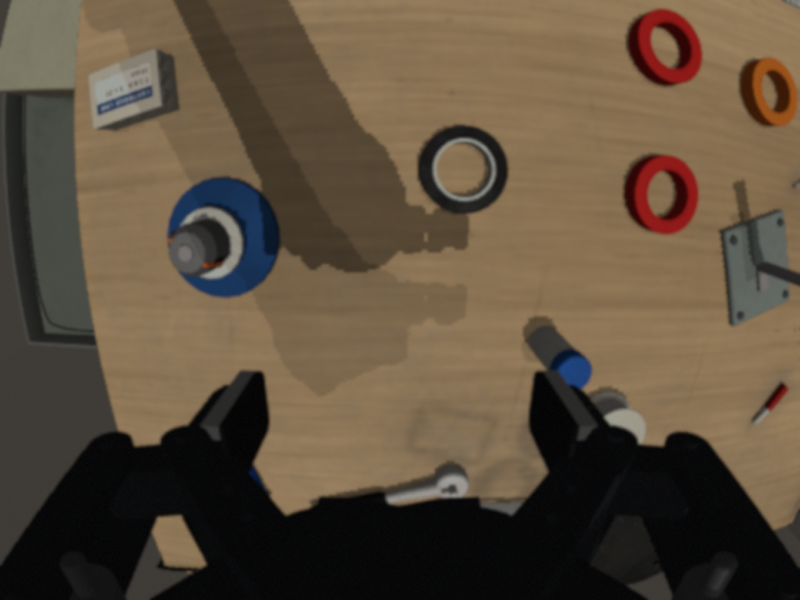

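The roll lies flat at (463,169). The spindle shows its hub top at (187,252), its foot centred at (223,237), and its catches at about (172,240) and (211,266). Everything else is undisturbed.

Run:
```python
from p import *
M=load("w3"); f=lambda u,v,z:atz("wrist",u*.7,v*.7,z,M)
im=cv2.imread("pics/w3.png"); hsv=cv2.cvtColor(im,cv2.COLOR_BGR2HSV)
print("tape",f(463,169,.015),f(463,125,.018),f(463,213,.018),f(418,169,.018),f(508,169,.018))
m=(im.max(2)<70).astype(np.uint8); m[:,:410]=0; m[:,515:]=0; m[:118]=0; m[220:]=0
n,l,s,c=cv2.connectedComponentsWithStats(m); i=1+np.argmax(s[1:,4]); print(s[i])
ct=max(cv2.findContours((l==i).astype(np.uint8),cv2.RETR_EXTERNAL,cv2.CHAIN_APPROX_NONE)[0],key=len); print("circle",cv2.minEnclosingCircle(ct))
print("hubtop",f(187,252,.066),"foot",f(223.5,237,.013),"seat",f(214,242,.03))
b=cv2.inRange(hsv,(100,120,40),(125,255,255)); b[:,:150]=0; b[:,290:]=0; b[310:]=0; b[:160]=0
ct=np.vstack(cv2.findContours(b,cv2.RETR_EXTERNAL,cv2.CHAIN_APPROX_NONE)[0])[:,0]
w=np.array([f(u,v,.013) for u,v in cv2.convexHull(ct)[:,0]]); 
print("foot fit",cv2.minEnclosingCircle(w[:,:2].astype(np.float32)))
o=cv2.inRange(hsv,(3,110,60),(20,255,255)); o[:,:160]=0;o[:,225:]=0;o[280:]=0;o[:220]=0
n,l,s,c=cv2.connectedComponentsWithStats(o)
for i in range(1,n): print("orange",s[i],c[i],f(*c[i],.055))
cv2.imwrite("pics/c3.png",cv2.resize(im[165:310,150:300],None,fx=4,fy=4,interpolation=cv2.INTER_CUBIC))
```

```text
tape [ 0.529  -0.0959  0.015 ] [ 0.4993 -0.0966  0.018 ] [ 0.5587 -0.0958  0.018 ] [ 0.5295 -0.1263  0.018 ] [ 0.5279 -0.0656  0.018 ]
[ 418  126   89   89 2856]
circle ((461.80108642578125, 169.71267700195312), 44.96923828125)
hubtop [ 0.5751 -0.2693  0.066 ] foot [ 0.574  -0.2648  0.013 ] seat [ 0.5749 -0.2654  0.03  ]
foot fit ((0.5747460722923279, -0.2668035626411438), 0.043337371200323105)
orange [168 236   4   7  18] [169.6667 239.1667] [ 0.5682 -0.2869  0.055 ]
orange [203 262  18   6  87] [210.4138 264.5287] [ 0.5856 -0.2586  0.055 ]
```

View pics/c3.png

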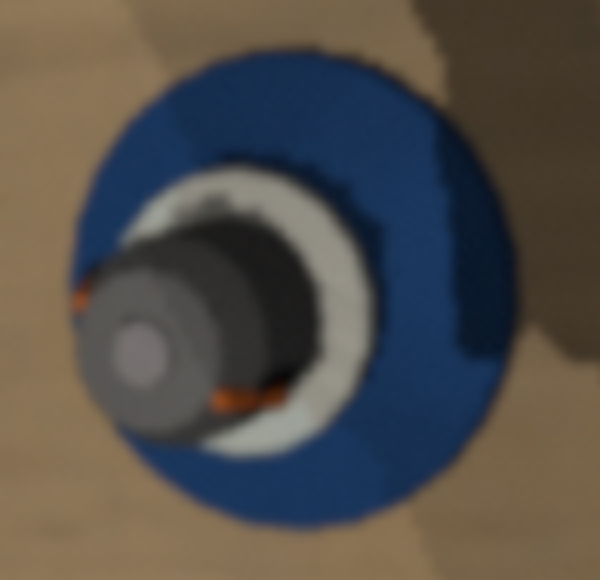

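The crop shows the hub's top disc centred at about (147,352), with catches visible at (82,297) and (250,398). The catch axis is therefore about 60° from world x. I grasp the roll round its rim next, then look at the spindle from straight above.

Run:
```python
from p import *
T=np.array([.529,-.0959,0]); R=Rz((-.86,.5))
arm.set_gripper(.070,50)
arm.move_to(T+[0,0,.22],R); arm.hold(.3)
arm.servo_line(T+[0,0,.19],v=.08); arm.hold(.3)
print(arm.servo_line(T+[0,0,.160],v=.02,threshold=3)); st("touch")
z=arm.get_obs()["tcp_pos"][2]
arm.servo_line(T+[0,0,z+.0045],v=.03); st("raised")
arm.set_gripper(.05,50); st("grip")
arm.servo_line(T+[0,0,.30],v=.12); st("up")
h=Rz((-.86,.5))[:,0]; arm.move_to(np.array([.575,-.267,.33])-h*.069,R); arm.hold(.2); st("view")
wsnap("w4",["hub_top","tape_center"])
```

```text
True
touch 18.52 [ 0.529  -0.0958  0.1658] [-1.3551 -0.2576  4.9762] [0.0271 0.0351 0.0256] 2.407240778702544 0.07021267680840466
raised 18.85 [ 0.529  -0.0959  0.1704] [ 0.3332 -0.0622 -0.4246] [-0.0277  0.0612 -0.0199] 0.0 0.06978827832747493
grip 19.11 [ 0.529  -0.0958  0.1707] [-1.2271 -0.3266  4.6024] [-0.142   0.2704  0.0287] 53.56295014200441 0.05748124557732366
up 20.34 [ 0.5287 -0.0961  0.2992] [-0.726   0.0898 -1.171 ] [ 0.026  -0.0202 -0.0047] 53.18369551401702 0.05713675800200841
view 21.47 [ 0.6348 -0.2994  0.3303] [0.281  0.3388 0.139 ] [-0.0417 -0.0075 -0.0182] 53.19347106400528 0.05694522936568499
hub_top [(0.69, [225.9, 74.6, 323.3, 174.6])]
tape_center [(0.63, [211.6, 208.5, 346.9, 338.3])]
```

View pics/w4.png

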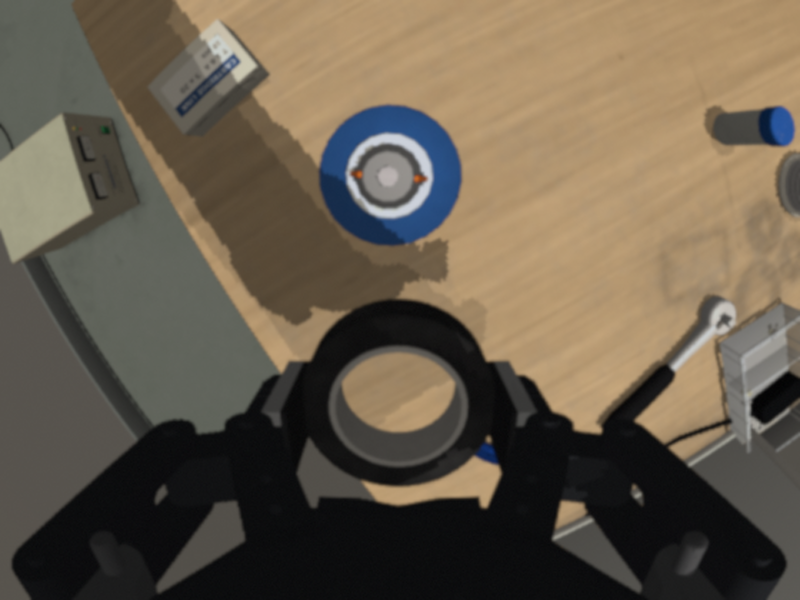

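From directly above, the hub is at (389,176), the foot centre at (391,175), and the catches at (358,174) and (420,179), in line with the finger axis. The roll is held level, at (398,392).

Run:
```python
from p import *
M=load("w4"); f=lambda u,v,z:atz("wrist",u*.7,v*.7,z,M)
im=cv2.imread("pics/w4.png"); hsv=cv2.cvtColor(im,cv2.COLOR_BGR2HSV)
print("hubtop",f(389,176,.066),"foot",f(391,175,.013),"seat ring",f(389.5,176,.03), "cam",-M[1].T@M[2])
b=cv2.inRange(hsv,(100,120,40),(125,255,255)); b[260:]=0; b[:,:310]=0; b[:,480:]=0
ct=np.vstack(cv2.findContours(b,cv2.RETR_EXTERNAL,cv2.CHAIN_APPROX_NONE)[0])[:,0]
w=np.array([f(u,v,.013) for u,v in cv2.convexHull(ct)[:,0]]); print("foot",cv2.minEnclosingCircle(w[:,:2].astype(np.float32)))
wh=cv2.inRange(hsv,(0,0,150),(180,70,255)); wh[:, :335]=0; wh[:,445:]=0; wh[:120]=0; wh[230:]=0
ct=np.vstack(cv2.findContours(wh,cv2.RETR_EXTERNAL,cv2.CHAIN_APPROX_NONE)[0])[:,0]
w=np.array([f(u,v,.03) for u,v in cv2.convexHull(ct)[:,0]]); print("seat",cv2.minEnclosingCircle(w[:,:2].astype(np.float32)))
o=arm.get_obs(); p,R=o["tcp_pos"],o["eef_rot"]
# roll outline prediction
a=np.linspace(0,2*np.pi,73)
for r,zz,nm in((.03,.1527,"top out"),(.0195,.1527,"top bore"),(.03,.1707,"bot out"),(.0195,.1707,"bot bore")):
    q=np.array([proj("wrist",p+R@[r*np.cos(t),r*np.sin(t),zz],M)/.7 for t in a]); print(nm,q.min(0),q.max(0))
```

```text
hubtop [ 0.5758 -0.2692  0.066 ] foot [ 0.576  -0.2691  0.013 ] seat ring [ 0.576  -0.2698  0.03  ] cam [ 0.5755 -0.2638  0.3002]
foot ((0.5757231116294861, -0.26948079466819763), 0.04321683198213577)
seat ((0.5756227374076843, -0.26972338557243347), 0.025278178974986076)
top out [291.7723 315.6928] [488.9442 487.2265]
top bore [325.7209 350.7216] [454.6429 462.275 ]
bot out [302.7242 298.0421] [479.5062 456.6117]
bot bore [333.2605 329.4843] [448.7129 432.7232]
```

Run:
```python
from p import *
H=np.array([.5753,-.2702,0]); R=Rz((-.86,.5))
arm.servo_line(H+[0,0,.30],v=.12); arm.servo_line(H+[0,0,.242],v=.08); arm.hold(.3); st("over")
wsnap("w5")
snap("side","s5"); snap("scene","c5")
cv2.imwrite("pics/w5c.png",cv2.resize(cv2.imread("pics/w5.png")[270:510,240:560],(800,600),interpolation=cv2.INTER_CUBIC))
M=load("w5")
for p in (H+[0,0,.066],H+[0,0,.0713],H+[0,0,.0893]): print((proj("wrist",p,M)/.7-[240,270])*2.5)
```

```text
over 23.56 [ 0.5754 -0.2702  0.2424] [ 0.8094  0.6126 -0.6312] [-0.0261  0.0188  0.0101] 53.20209882367635 0.05763489407043251
[386.9429 261.0554]
[386.666  277.8048]
[385.5947 343.0782]
```

View pics/w5c.png

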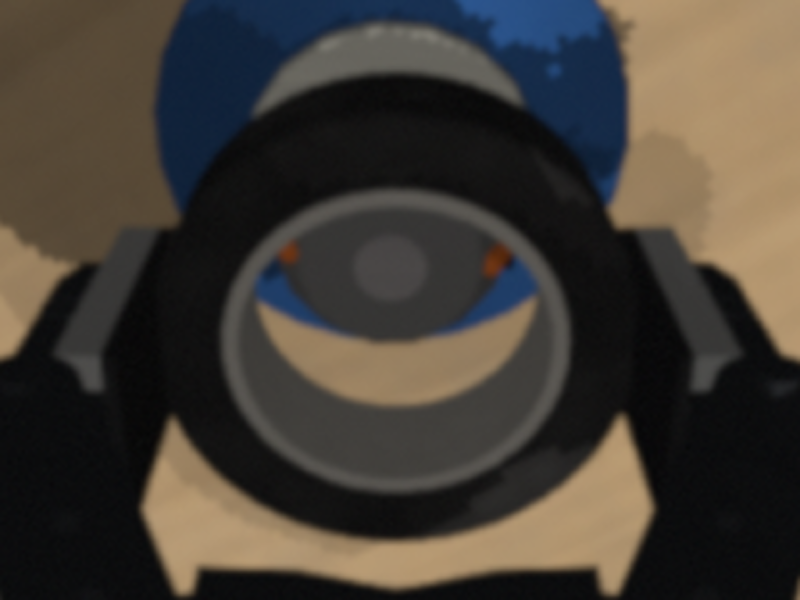

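Through the bore, the hub's cap is at (391,268) and the bore's centre column is about 397. The lateral miss is only about 0.7 mm, and the catches lie on the finger axis. I make a small correction and push down.

Run:
```python
from p import *
R=Rz((-.86,.5)); H=np.array([.5753,-.2702,0])-.0006*R[:,1]-.0005*R[:,0]
arm.set_gripper(.05,75)
arm.servo_line(H+[0,0,.240],v=.05); arm.hold(.2); st("al")
print(arm.servo_line(H+[0,0,.228],v=.03,threshold=4)); st("entered")
for z in (.222,.216,.210,.205,.202,.1995):
    s=arm.servo_line(H+[0,0,z],v=.03,threshold=25); st(f"{z} {s}")
    if s: break
```

```text
al 24.38 [ 0.5755 -0.2709  0.24  ] [ 0.4943  0.0491 -0.5974] [ 0.0023  0.0043 -0.0069] 81.47552206297405 0.056675798461126435
False
entered 24.93 [ 0.5754 -0.2709  0.2278] [-0.582  -0.1853 -1.3708] [ 0.0061  0.0384 -0.0012] 81.52448162902147 0.056708100815445896
0.222 False 25.27 [ 0.5755 -0.2709  0.2218] [ 0.4025  1.0635 -0.2451] [ 0.1185 -0.0837  0.0125] 81.56845007557422 0.05644710567803635
0.216 False 25.62 [ 0.5754 -0.271   0.2154] [ 0.7874 -0.3281 -2.618 ] [-0.0518 -0.2865  0.0095] 81.3444499403704 0.05641679729192687
0.21 False 25.98 [ 0.5752 -0.2709  0.2095] [ 1.692  -0.3353 -1.6232] [-0.0228 -0.2356  0.0255] 81.43371255719103 0.05678732460657722
0.205 False 26.29 [ 0.5752 -0.2707  0.2043] [ 0.2651  0.3085 -2.5165] [-0.02   -0.2243 -0.0118] 81.32066913996823 0.05648973639499277
0.202 False 26.54 [ 0.5751 -0.271   0.2017] [-0.9346 -0.5174 -0.2776] [-0.014   0.0199  0.0096] 81.54500214499421 0.0566848947215578
0.1995 False 26.79 [ 0.5755 -0.2709  0.201 ] [-1.9671  0.2199  6.2744] [-0.0153  0.4545  0.0766] 82.28671466116793 0.056202371962479195
```

Run:
```python
from p import *
p=arm.get_obs()["tcp_pos"]
print(arm.servo_line([p[0],p[1],.197],v=.02,threshold=10)); st("press")
arm.set_gripper(.085); arm.hold(.2); st("open")
H=np.array([.5753,-.2702,0]); R=Rz((-.86,.5))
arm.servo_line(H+[0,0,.30],v=.12); arm.servo_line(H+[0,0,.33]-R[:,0]*.03,v=.12); arm.hold(.2); st("up")
wsnap("w6"); a=snap("side","s6"); b=snap("scene","c6")
im=cv2.imread("pics/w6.png")[60:420,200:600]
A=cv2.resize(im,(444,400)); B=cv2.resize(a[165:235,265:335,::-1],(350,400),interpolation=cv2.INTER_CUBIC)
cv2.imwrite("pics/f6.png",np.hstack([A,B]))
```

```text
True
press 27.0 [ 0.5756 -0.2706  0.201 ] [-0.2498 -1.0547  3.4353] [ 0.0033  0.0684 -0.0009] 82.00330961379223 0.05662987328439716
open 27.6 [ 0.5752 -0.2707  0.1995] [-0.2509 -0.7139  0.2498] [-0.0285  0.0262  0.0451] 0.0 0.08502614297409344
up 29.28 [ 0.6007 -0.2851  0.3291] [-0.4846 -0.7119 -0.5049] [-0.0174 -0.0001 -0.0141] 0.0 0.08469514907392128
```

View pics/f6.png

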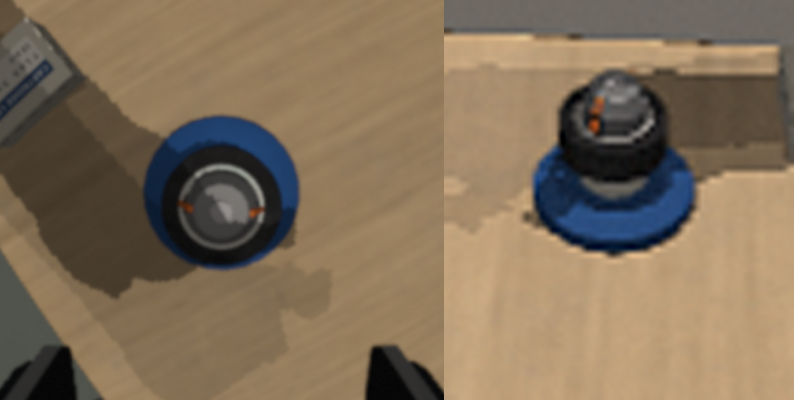

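Run:
```python
import cv2,numpy as np
a=cv2.imread("pics/c6.png"); cv2.imwrite("pics/c6z.png",cv2.resize(a[170:345,170:400],(788,600),interpolation=cv2.INTER_CUBIC))
```

```text
(no output)
```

View pics/c6z.png

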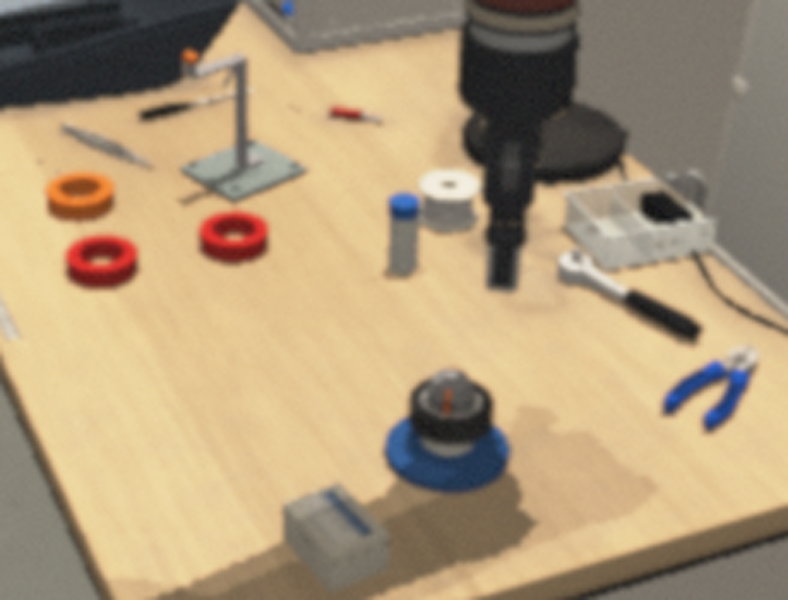

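The wrist view shows the roll on the hub with both catches over its rim. The side and scene views show it level above the foot, and the vial, carton, reel and hook in place. I check its height against projected outlines.

Run:
```python
from p import *
M={"wrist":load("w6")}
t=np.linspace(0,2*np.pi,120); C=np.array([.5755,-.2698])
def box(n,z0):
    q=np.array([proj(n,[C[0]+.03*np.cos(a),C[1]+.03*np.sin(a),z],M.get(n)) for z in(z0,z0+.018) for a in t]); return np.r_[q.min(0),q.max(0)]
for n,f in(("side","s6"),("scene","c6")):
    im=cv2.imread(f"pics/{f}.png"); b=cv2.cvtColor(im,cv2.COLOR_BGR2HSV)
    m=cv2.inRange(b,(100,120,30),(125,255,255)); 
    k=box(n,.03).astype(int); s=im[k[1]-12:k[3]+12,k[0]-8:k[2]+8].max(2)<62
    n_,l,st_,c=cv2.connectedComponentsWithStats(s.astype(np.uint8)); i=1+np.argmax(st_[1:,4]); x,y,w,h,_=st_[i]
    X,Y=k[0]-8,k[1]-12; print(n,"seen",X+x,Y+y,X+x+w,Y+y+h,"home",box(n,.03),"10mm up",box(n,.04))
    q=[proj(n,[C[0]+.045*np.cos(a),C[1]+.045*np.sin(a),.013]) for a in t]; q=np.array(q)
    j=m.copy()*0; j[k[1]-25:k[3]+25,k[0]-15:k[2]+15]=m[k[1]-25:k[3]+25,k[0]-15:k[2]+15]; ys,xs=np.nonzero(j); print(" foot model",q.min(0),q.max(0),"seen",xs.min(),ys.min(),xs.max()+1,ys.max()+1)
print("tape boxes",[(round(b["p"],2),np.round(b["bbox"],1).tolist()) for b in arm.boxes_of("side","tape_center")],[(round(b["p"],2),np.round(b["bbox"],1).tolist()) for b in arm.boxes_of("scene","tape_center")])
```

```text
side seen 287 180 310 202 home [287.0964 178.6346 309.3172 196.8971] 10mm up [287.1142 175.6233 309.436  193.8886]
 foot model [281.6101 185.8563] [314.3786 205.3368] seen 283 191 315 209
scene seen 290 287 313 299 home [287.7613 279.8912 313.0114 300.7611] 10mm up [287.9102 276.5077 313.2589 297.3316]
 foot model [281.3549 287.9842] [318.3342 310.4888] seen 283 293 318 313
tape boxes [(0.78, [343.5, 316.2, 377.1, 343.1]), (0.75, [289.7, 181.6, 307.3, 197.7]), (0.71, [348.1, 276.3, 375.4, 303.8])] [(0.77, [183.5, 217.9, 200.2, 233.6]), (0.77, [189.4, 240.3, 209.7, 255.6]), (0.7, [290.8, 282.9, 316.1, 299.6]), (0.64, [229.0, 230.5, 251.1, 250.2])]
```

```bash
python3 -c "
from station import arm
print(arm.hand_in())"
```

```text
the job is handed in; nothing more can be done
None
```

The tape roll is off the hook, was laid flat and let go, then re-gripped by its rim and pushed onto the blue-footed spindle to the expected home height. The final pictures agree with it being home; the vial, carton and reel were left alone, and I handed in at about 29 s of the 61 s.

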